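# Swap pump housings between screwing nests

## Robot

A 6-joint arm with a two-finger parallel gripper is mounted at the origin on the work surface. World frame = base frame: x ahead of the robot, y to its left, z up, the work surface at z = 0. Lengths are in m, angles in rad, forces in N, time in s.
With the tool pointing down it reaches from about 0.225 to 0.875 m from the base axis. Payload 3.4 kg.
Tool frame: the origin (TCP) lies midway between the tips of the shut fingers; the grasp point (between the pads) lies 19 mm behind it (manip.pinch_z is the distance from the TCP to the grasp point, in m); z points along the fingers, y is the line along which they close (so a half turn about z gives the same grasp; the last joint's range is limited). The gripper opens to 85 mm and grips with 20 to 120 N. Pads are 22 mm wide; open, the fingers measure 114 mm over their backs; the gripper's body (76 mm by 85 mm) begins 54 mm behind the grasp point. The pads swing forward as they close: fully open they stand 13 mm farther back than shut.
Start: joints at [-1.336, 0.276, 1.505, -0, 1.361, -0.121], TCP at [0.2, -0.539, 0.231] pointing down, gripper open.
Joint ranges: [-2.89, 2.89], [-0.75, 2.08], [0.22, 2.7], [-1.18, 4.32], [0.11, 2.71], [-2.7, 2.7]. Speed limits (rad/s): [2.57, 2.57, 3.14, 3.14, 3.14, 3.14].

## Interface

Orientations are given as a unit quaternion [w, x, y, z].
In Python, from rig import manip gives the robot as it stands.
- The arm moves only by the tool carry_out, never from a script. Its arguments are lists of equal length, an entry for each row: "delta_pos": the shift along the tool's x, y, z scaled (see below), a list of three; "turn": the turn, a rotation vector about the tool's x, y, z scaled (see below), a list of three; "claw": the closure, from -1 (fully open) to 1 (shut). A call has 1 to 12 rows; each row is the pose to reach, as a shift and turn from the pose commanded when the call began, along the tool's axes at that moment; what a row does not reach only later rows make up. The controller multiplies each number of a shift by 400 mm and each number of a turn by 30 degrees. A row lasts 1/10 s, in which the tool goes at most 50 mm and 8.59 degrees, less where a joint would pass 70% of its speed; a pose out of reach is approached as far as the arm can. A call with a number of a shift or a turn outside -1 to 1 is refused whole. A call with a gripper value outside its range is refused whole. The fingers move at their own pace and stop on an object; "force" is the grip in N (left out, the last holds). Time passes only in rows, so rows that repeat a pose let the fingers close. It gives the time, the measured TCP pose, the force, the opening and the grip force at its end, in the units of the state.
- manip.get_state(): the state, without advancing time (a new reading comes with each control period).
- manip.get_image(name): name is "scene" or "top" or "wrist"; returns a dict with "image" (420x560x3 uint8, red, green, blue), "z_map" (420x560 float32, m along the optical axis (not along the pixel's ray), 0 where there is no reading), "fx", "fy", "cx", "cy" (pixels), "world_to_cam" (4x4, takes a point from world to camera coordinates). Camera axes: x right, y down, z forward; pixel columns grow to the right and rows downward; lengths in m; the calibration is good to about 2 mm. The wrist camera is an equidistant fisheye: a pixel r from the principal point sees the ray r / f radians off the axis. A picture is of the moment at which its call begins.
- manip.sign_off(): hands the job in; it is judged then, once.
Trained networks look in the newest picture that a camera, given by its name, has taken for a name from the list of things; names that differ only in an ending like _2 or _b are one class to them, and where a whole thing is asked for, a point or a joint stands for the part that bears it (a point fixed in the world has none). Each returns a list of dicts, best first, with "score" (0 to 1); they miss things now and then, are a little off and sometimes report something else, mostly with a low value. They report only what shows in the picture. A call takes as long as a camera call.
- manip.spot_in(camera, query): "point" ([x, y, z] in m, in world coordinates, good to about 4 mm: the middle of the surface that is visible of it).
- manip.place_of(camera, query): "point" ([x, y, z] in m, in world coordinates, good to about 4 mm: a listed point, or the origin of a listed thing).
The state is a dict: "clock": time; "qpos": joint angles; "qd": joint speeds; "effort": joint torques, N m; "position": TCP position; "ee_rot": TCP orientation; "contact_force": force on the tool from outside, world axes, zero at the start; "moment": the same for the moment, N m; "width": finger opening in m; "gripper_force": force on a finger pad.
Only numpy, scipy, OpenCV 4.12 (cv2) and the standard library are available. Lean on these libraries where they do the work, as an engineer would, in place of code of your own. Each camera call takes 0.05 s, during which the arm holds its last target. There are 200 camera calls.

## Task

All four pump housings have been put in the wrong nests of the screwing station. Swap them round until each stands upright and fully down in the nest whose ring has the colour of its cap; the empty nest with the black ring is your free place on the way and ends up empty again. The bench is oily, so never stand a housing on it or tip one over, and leave the bowl of screws where it is.

Things in the scene. Friction and masses are not known exactly. Their poses are not given: they have to be found in the camera images.
- housing_red: Loose cream plastic pump housing with a red cap, about 0.11 to 0.22 kg: a round flange 56 mm across and 12 mm high, on it a plain upright barrel 40 mm across whose top (60 mm above the underside) is the red cap, 22 mm high. Tiny ribs and screw heads stand on the flange, to 25 mm above the underside, for looks only. Origin: centre of the underside; z up along the barrel. Take it by the barrel from above. At the start it stands in a nest of another colour.
- housing_blue: Loose cream plastic pump housing with a blue cap, about 0.11 to 0.22 kg: a round flange 56 mm across and 12 mm high, on it a plain upright barrel 40 mm across whose top (60 mm above the underside) is the blue cap, 22 mm high. Tiny ribs and screw heads stand on the flange, to 25 mm above the underside, for looks only. Origin: centre of the underside; z up along the barrel. Take it by the barrel from above. At the start it stands in a nest of another colour.
- housing_yellow: Loose cream plastic pump housing with a yellow cap, about 0.11 to 0.22 kg: a round flange 56 mm across and 12 mm high, on it a plain upright barrel 40 mm across whose top (60 mm above the underside) is the yellow cap, 22 mm high. Tiny ribs and screw heads stand on the flange, to 25 mm above the underside, for looks only. Origin: centre of the underside; z up along the barrel. Take it by the barrel from above. At the start it stands in a nest of another colour.
- housing_green: Loose cream plastic pump housing with a green cap, about 0.11 to 0.22 kg: a round flange 56 mm across and 12 mm high, on it a plain upright barrel 40 mm across whose top (60 mm above the underside) is the green cap, 22 mm high. Tiny ribs and screw heads stand on the flange, to 25 mm above the underside, for looks only. Origin: centre of the underside; z up along the barrel. Take it by the barrel from above. At the start it stands in a nest of another colour.
- nest_red: Fixed nest with a red ring: a brown square plate 96 by 96 mm, 10 mm thick, carrying a round red rim (outside 90 mm, inside 74 mm across) that stands 5 mm above the plate. A seated housing stands on the plate inside the rim, its underside 10 mm above the nest's origin, with 9 mm play all round. It holds one housing. Origin: centre of the plate's underside, on the bench; z up. The home of the housing with the red cap; at the start another housing stands in it.
- nest_blue: Fixed nest with a blue ring: a brown square plate 96 by 96 mm, 10 mm thick, carrying a round blue rim (outside 90 mm, inside 74 mm across) that stands 5 mm above the plate. A seated housing stands on the plate inside the rim, its underside 10 mm above the nest's origin, with 9 mm play all round. It holds one housing. Origin: centre of the plate's underside, on the bench; z up. The home of the housing with the blue cap; at the start another housing stands in it.
- nest_yellow: Fixed nest with a yellow ring: a brown square plate 96 by 96 mm, 10 mm thick, carrying a round yellow rim (outside 90 mm, inside 74 mm across) that stands 5 mm above the plate. A seated housing stands on the plate inside the rim, its underside 10 mm above the nest's origin, with 9 mm play all round. It holds one housing. Origin: centre of the plate's underside, on the bench; z up. The home of the housing with the yellow cap; at the start another housing stands in it.
- nest_green: Fixed nest with a green ring: a brown square plate 96 by 96 mm, 10 mm thick, carrying a round green rim (outside 90 mm, inside 74 mm across) that stands 5 mm above the plate. A seated housing stands on the plate inside the rim, its underside 10 mm above the nest's origin, with 9 mm play all round. It holds one housing. Origin: centre of the plate's underside, on the bench; z up. The home of the housing with the green cap; at the start another housing stands in it.
- nest_black: Fixed nest with a black ring: a brown square plate 96 by 96 mm, 10 mm thick, carrying a round black rim (outside 90 mm, inside 74 mm across) that stands 5 mm above the plate. A seated housing stands on the plate inside the rim, its underside 10 mm above the nest's origin, with 9 mm play all round. It holds one housing. Origin: centre of the plate's underside, on the bench; z up. Empty at the start: the free place; no housing belongs to it.
- screw_bowl: Loose steel bowl of screws, 100 mm across, 31 mm high, 0.3 kg, standing on the bench among the nests. Origin: centre of its underside. Not to be moved.

How it is judged:
By the outcome, as a careful person would: the job done as asked, in the order asked, and still so for the second after the job is handed in, with the robot touching nothing.
It also fails if it takes over 128 s, if anything falls off the work surface, if the arm or the gripper's body presses on something with over 40 N, if the wrist force passes 120 N, or if a joint passes its speed limit or range.

## Working session

There is one attempt and no reset: what is moved stays moved. The work goes in short steps, Python scripts to look and compute and a tool call to move; the robot and the scene stay as the last step left them, time stands still between calls to the robot, and variables do not carry over. Pictures are saved under pics/ and viewed, at most 14 in all, crops included, and the job is handed in when it is done.

Besides the shell and the picture viewer there is one more tool, called after "Emit:" as name(argument=value, ...), one argument or row to a line, values as JSON. carry_out: Moves the arm, as the interface text tells. Shifts and turns lie within -1 to 1; 1 stands for 400 mm of shift or 30 degrees of turn. Its arguments: {"type":"object","properties":{"delta_pos":{"type":"array","items":{"type":"array","items":{"type":"number","minimum":-1,"maximum":1}}},"turn":{"type":"array","items":{"type":"array","items":{"type":"number","minimum":-1,"maximum":1}}},"claw":{"type":"array","items":{"type":"number"}},"force":{"type":"number"}},"required":["delta_pos","turn","claw"]}

```bash
mkdir -p pics; python3 - <<'E'
from rig import manip
import cv2
s=manip.get_state(); print(s['clock'],s['position'],s['ee_rot'],s['width'],manip.pinch_z)
for c in('top','scene'):
    d=manip.get_image(c); cv2.imwrite(f'pics/{c}0.png',d['image'][:,:,::-1])
    for q in ['housing_red','housing_blue','housing_yellow','housing_green','nest_red','nest_blue','nest_yellow','nest_green','nest_black','screw_bowl']:
        print(c,q,[(round(r['score'],2),[round(float(v),3) for v in r['point']]) for r in manip.place_of(c,q)[:2]])
print(manip.get_state()['clock'])
E
```

```text
0.0 [ 0.20015875 -0.53844167  0.23041916] [-9.45612627e-04  9.84217085e-01  1.76962799e-01 -4.77939208e-05] 0.0854628155863827 0.0187
top housing_red [(0.78, [0.617, -0.213, 0.012])]
top housing_blue [(0.61, [0.631, 0.255, 0.012])]
top housing_yellow [(0.93, [0.45, -0.026, 0.012])]
top housing_green [(0.92, [0.442, 0.241, 0.008]), (0.48, [0.437, 0.251, -0.0])]
top nest_red [(0.89, [0.453, -0.026, -0.003])]
top nest_blue [(0.61, [0.44, 0.25, -0.001])]
top nest_yellow [(0.7, [0.624, 0.255, -0.0])]
top nest_green [(0.61, [0.621, -0.209, 0.003])]
top nest_black [(0.98, [0.452, -0.227, 0.003])]
top screw_bowl [(0.56, [0.633, -0.014, 0.004])]
scene housing_red [(0.8, [0.615, -0.216, 0.009]), (0.49, [0.625, -0.215, 0.003])]
scene housing_blue [(0.77, [0.631, 0.258, 0.009]), (0.24, [0.614, -0.217, 0.009])]
scene housing_yellow [(0.92, [0.452, -0.025, 0.009])]
scene housing_green []
scene nest_red [(0.65, [0.453, -0.025, 0.003])]
scene nest_blue [(0.76, [0.444, 0.246, -0.0])]
scene nest_yellow []
scene nest_green [(0.94, [0.618, -0.214, 0.003])]
scene nest_black [(0.71, [0.449, -0.235, 0.002])]
scene screw_bowl [(0.79, [0.633, -0.016, -0.001])]
1.1
```

View pics/top0.png

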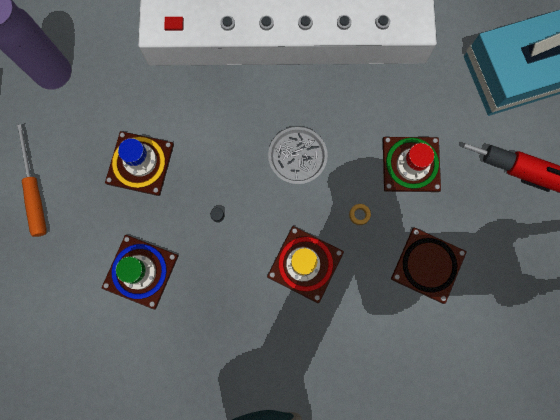

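View pics/scene0.png

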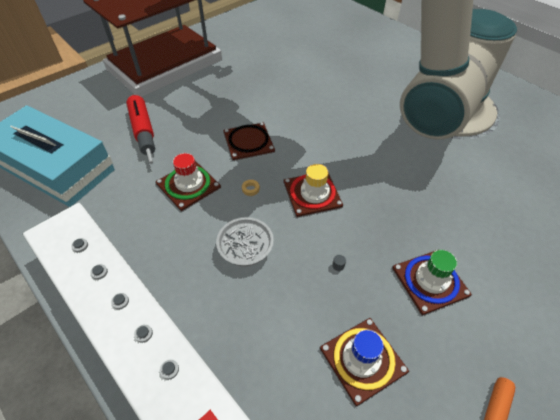

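The top picture shows blue in the yellow nest (138,160), red in the green nest (412,162), yellow in the red nest (305,264) and green in the blue nest (140,271). The black nest is at (428,265) and the bowl at (298,155). The networks agree, so it is one 4-cycle: yellow→black, red→red, green→green, blue→blue, yellow→yellow. Next I'll refine the centres from colour and depth.

```bash
cat > h.py <<'E'
import numpy as np, cv2
from rig import manip
from scipy.spatial.transform import Rotation as R
def cloud(cam='top'):
    d=manip.get_image(cam); z=d['z_map']; v,u=np.indices(z.shape)
    p=np.stack([(u-d['cx'])/d['fx']*z,(v-d['cy'])/d['fy']*z,z,np.ones_like(z)],-1)
    return d['image'],(p@np.linalg.inv(d['world_to_cam']).T)[...,:3],z>0
H={'red':(0,0),'yellow':(28,0),'green':(62,0),'blue':(120,0)}
def mid(P):   # centre of min enclosing circle in mm
    (x,y),r=cv2.minEnclosingCircle((P[:,:2]*1000).astype(np.float32)); return np.round([x,y,r],1),np.round(np.median(P[:,2])*1000,1)
def caps_rings(cam='top'):
    im,p,ok=cloud(cam); h=cv2.cvtColor(im,cv2.COLOR_RGB2HSV).astype(int)
    for n,(c,_) in H.items():
        dh=np.abs((h[...,0]-c+90)%180-90)
        m=ok&(dh<9)&(h[...,1]>150)&(h[...,2]>60)
        w=m&(p[...,0]>.35)&(p[...,0]<.72)&(abs(p[...,1])<.32)
        cap=cv2.morphologyEx((w&(p[...,2]>.062)&(p[...,2]<.08)).astype(np.uint8),cv2.MORPH_OPEN,np.ones((3,3)))>0
        ring=cv2.morphologyEx((w&(p[...,2]>.009)&(p[...,2]<.021)).astype(np.uint8),cv2.MORPH_OPEN,np.ones((3,3)))>0
        print(n,'cap',*(mid(p[cap]) if cap.any() else ['-']),'ring',*(mid(p[ring]) if ring.any() else ['-']))
def go(*xyz):  # tool-frame shift (scaled) from present pose to a world TCP position
    s=manip.get_state(); q=np.r_[s['ee_rot'][1:],s['ee_rot'][0]]; r=R.from_quat(q)
    a=r.as_matrix(); print('t',round(s['clock'],2),'pos',np.round(s['position'],4),'xax',np.round(a[:,0],3),'zax',np.round(a[:,2],3))
    for t in xyz: print(t,np.round(a.T@(np.array(t)-s['position'])/.4,3))
E
python3 - <<'E'
from h import *
caps_rings()
im,p,ok=cloud(); k=ok&(im.max(2)<28)&(abs(p[...,0]-.45)<.06)&(abs(p[...,1]+.23)<.06)&(p[...,2]>.011); print('black',mid(p[k]))
go((.45,-.025,.15),(.45,-.025,.032))
E
```

```text
red cap [ 619.  -214.4   20.4] 70.2 ring [540.6  20.9 297.3] 13.3
yellow cap [451.2 -24.4  20. ] 70.4 ring [628.3 253.3  45.1] 14.9
green cap [440.6 244.6  19.7] 70.4 ring [ 624.1 -213.5   45.7] 15.0
blue cap [631.3 250.   20.6] 70.2 ring [442.6 245.4  45.9] 14.8
black (array([ 446. , -225.3,   54. ]), np.float64(14.9))
t 1.2 pos [ 0.2003 -0.539   0.2313] xax [0.937 0.348 0.   ] zax [ 0. -0. -1.]
(0.45, -0.025, 0.15) [ 1.033 -0.987  0.203]
(0.45, -0.025, 0.032) [ 1.033 -0.987  0.498]
```

Emit:
carry_out(
  delta_pos=[
    [0.75,-0.68,0.1],
    [0.75,-0.68,0.1],
    [0.75,-0.68,0.1],
    [0.75,-0.68,0.1],
    [0.75,-0.68,0.1],
    [0.75,-0.68,0.1],
    [0.75,-0.68,0.1],
    [0.75,-0.68,0.1],
    [0.75,-0.68,0.1],
    [0.75,-0.68,0.1],
  ],
  turn=[
    [0,0,0],
    [0,0,0],
    [0,0,0],
    [0,0,0],
    [0,0,0],
    [0,0,0],
    [0,0,0],
    [0,0,0],
    [0,0,0],
    [0,0,0],
  ],
  claw=[-1,-1,-1,-1,-1,-1,-1,-1,-1,-1],
  force=40,
)

```text
clock: 2.2
position: [0.3871, -0.1783, 0.1913]
ee_rot: [0.0, 0.984, 0.179, -0.0]
contact_force: [-0.4, -0.2, -0.0]
width: 0.0853
gripper_force: 0.0
```

```bash
python3 - <<'E'
from h import *
d=manip.get_image('wrist'); cv2.imwrite('pics/w1.png',d['image'][:,:,::-1])
for q in ['nest_black','nest_red','housing_yellow']: print(q,[(round(r['score'],2),np.round(r['point'],3)) for r in manip.place_of('wrist',q)[:2]])
im,p,ok=cloud('top')
h=cv2.cvtColor(im,cv2.COLOR_RGB2HSV).astype(int)
k=ok&(abs(p[...,0]-.453)<.06)&(abs(p[...,1]+.026)<.06)&(p[...,2]>.0135)&(p[...,2]<.0165)&(h[...,2]>40)&((h[...,0]<4)|(h[...,0]>176))&(h[...,1]>200); print('red',mid(p[k]),k.sum())
k=ok&(abs(p[...,0]-.45)<.06)&(abs(p[...,1]+.23)<.06)&(p[...,2]>.0135)&(p[...,2]<.0165)&(im.max(2)<28); print('black',mid(p[k]),p[k].mean(0),k.sum())
go((.451,-.0245,.1),(.451,-.0245,.032))
E
```

```text
nest_black [(0.67, array([ 0.448, -0.233, -0.002]))]
nest_red []
housing_yellow [(0.7, array([ 0.449, -0.025,  0.011])), (0.18, array([0.446, 0.246, 0.003]))]
red (array([452.2, -28.8,  44.7]), np.float64(15.1)) 523
black (array([ 449.3, -232.7,   44.6]), np.float64(14.9)) [ 0.45763193 -0.22363225  0.01496169] 361
t 2.45 pos [ 0.3864 -0.181   0.1915] xax [ 0.938  0.346 -0.   ] zax [ 0.    -0.001 -1.   ]
(0.451, -0.0245, 0.1) [ 0.287 -0.311  0.228]
(0.451, -0.0245, 0.032) [ 0.287 -0.312  0.398]
```

View pics/w1.png

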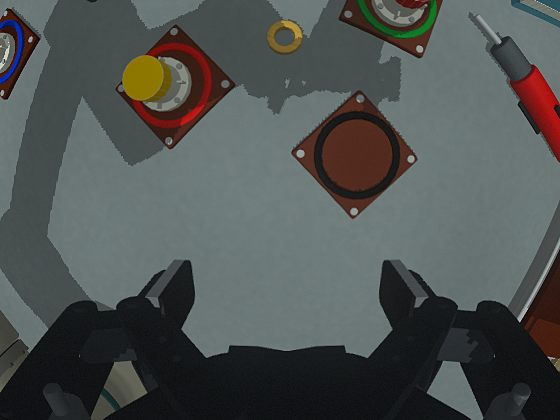

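The wrist picture shows the black nest empty at (357,155) and yellow in the red nest at (165,85). Colour circles and networks agree to about 3 mm, so I'll grasp yellow.

Emit:
carry_out(
  delta_pos=[
    [0.287,-0.311,0.2],
    [0.287,-0.311,0.2],
    [0.287,-0.311,0.2],
    [0.287,-0.311,0.2],
    [0.287,-0.311,0.2],
    [0.287,-0.311,0.31],
    [0.287,-0.311,0.398],
    [0.287,-0.311,0.398],
    [0.287,-0.311,0.398],
  ],
  turn=[
    [0,0,0],
    [0,0,0],
    [0,0,0],
    [0,0,0],
    [0,0,0],
    [0,0,0],
    [0,0,0],
    [0,0,0],
    [0,0,0],
  ],
  claw=[-1,-1,-1,-1,-1,-1,-1,-1,-1],
)

```text
clock: 3.35
position: [0.4512, -0.0244, 0.0325]
ee_rot: [0.0, 0.984, 0.176, -0.0]
contact_force: [-0.7, 0.6, 0.2]
width: 0.0854
gripper_force: 0.0
```

Emit:
carry_out(
  delta_pos=[
    [0,0,0],
    [0,0,0],
    [0,0,0],
    [0,0,0],
    [0,0,0],
    [0,0,0],
    [0,0,0],
    [0,0,0],
  ],
  turn=[
    [0,0,0],
    [0,0,0],
    [0,0,0],
    [0,0,0],
    [0,0,0],
    [0,0,0],
    [0,0,0],
    [0,0,0],
  ],
  claw=[1,1,1,1,1,1,1,1],
  force=40,
)

```text
clock: 4.15
position: [0.4519, -0.0232, 0.0335]
ee_rot: [0.001, 0.984, 0.177, 0.001]
contact_force: [-0.1, -1.6, 6.5]
width: 0.0395
gripper_force: 39.7
```

```bash
python3 - <<'E'
from h import *
d=manip.get_image('wrist'); cv2.imwrite('pics/w2.png',d['image'][:,:,::-1])
go((.451,-.0245,.15),(.449,-.232,.15),(.449,-.232,.035))
E
```

```text
t 4.2 pos [ 0.4519 -0.0232  0.0335] xax [0.937 0.349 0.002] zax [ 0.003 -0.001 -1.   ]
(0.451, -0.0245, 0.15) [-0.003  0.003 -0.291]
(0.449, -0.232, 0.15) [-0.188  0.487 -0.291]
(0.449, -0.232, 0.035) [-0.189  0.487 -0.003]
```

View pics/w2.png

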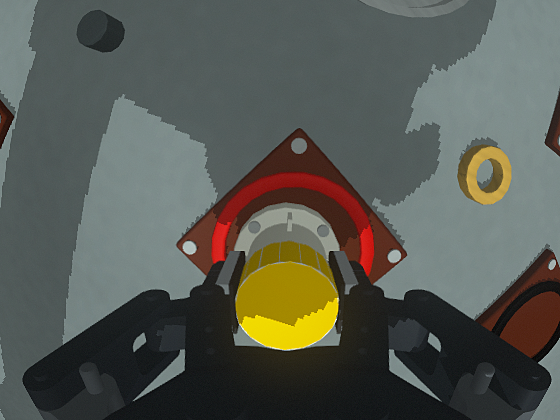

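Yellow is held at the cap, centred between the pads at (287,305), 39.5 mm wide. Carrying it to the black nest.

Emit:
carry_out(
  delta_pos=[
    [0,0,-0.12],
    [0,0,-0.24],
    [0,0,-0.29],
    [-0.188,0.487,-0.29],
    [-0.188,0.487,-0.29],
    [-0.188,0.487,-0.29],
    [-0.188,0.487,-0.29],
    [-0.188,0.487,-0.29],
    [-0.188,0.487,-0.29],
    [-0.188,0.487,-0.18],
    [-0.188,0.487,-0.08],
    [-0.188,0.487,-0.04],
  ],
  turn=[
    [0,0,0],
    [0,0,0],
    [0,0,0],
    [0,0,0],
    [0,0,0],
    [0,0,0],
    [0,0,0],
    [0,0,0],
    [0,0,0],
    [0,0,0],
    [0,0,0],
    [0,0,0],
  ],
  claw=[1,1,1,1,1,1,1,1,1,1,1,1],
)

```text
clock: 5.4
position: [0.4456, -0.2279, 0.0451]
ee_rot: [-0.003, 0.984, 0.178, -0.002]
contact_force: [-0.2, 0.7, -2.3]
width: 0.0389
gripper_force: 41.7
```

Emit:
carry_out(
  delta_pos=[
    [0,0,0.02],
    [0,0,0.035],
    [0,0,0.035],
    [0,0,0.035],
  ],
  turn=[
    [0,0,0],
    [0,0,0],
    [0,0,0],
    [0,0,0],
  ],
  claw=[1,1,1,1],
)

```text
clock: 5.8
position: [0.4492, -0.2319, 0.0351]
ee_rot: [0.001, 0.984, 0.177, 0.001]
contact_force: [1.0, -0.9, -1.6]
width: 0.0391
gripper_force: 41.6
```

```bash
python3 - <<'E'
from h import *
d=manip.get_image('wrist'); cv2.imwrite('pics/w3.png',d['image'][:,:,::-1])
caps_rings()
go((.449,-.232,.034))
E
```

```text
red cap [ 619.2 -214.2   20.4] 70.3 ring [507.4  26.1 290.9] 11.5
yellow cap - ring [627.8 253.   44.9] 14.9
green cap [440.3 244.5  20.1] 70.3 ring [ 622.7 -214.2   44.6] 15.1
blue cap [631.2 250.5  20.6] 70.2 ring [443.  245.1  45.5] 14.8
t 5.9 pos [ 0.4491 -0.2321  0.0351] xax [0.937 0.348 0.001] zax [ 0.002 -0.001 -1.   ]
(0.449, -0.232, 0.034) [-0.    -0.     0.003]
```

View pics/w3.png

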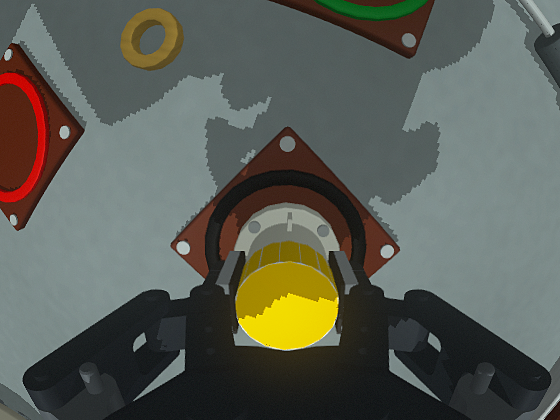

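Yellow sits inside the black rim, flange centred at (290,230), about 1 mm above the plate. I'll lower, release, then go to red.

Emit:
carry_out(
  delta_pos=[
    [0,0,0.003],
    [0,0,0.003],
    [0,0,0.003],
    [0,0,0.003],
    [0,0,0.003],
    [0,0,0.003],
    [0,0,0.003],
  ],
  turn=[
    [0,0,0],
    [0,0,0],
    [0,0,0],
    [0,0,0],
    [0,0,0],
    [0,0,0],
    [0,0,0],
  ],
  claw=[1,1,-1,-1,-1,-1,-1],
)

```text
clock: 6.6
position: [0.4484, -0.2318, 0.0329]
ee_rot: [0.0, 0.984, 0.177, 0.0]
contact_force: [-0.3, 0.5, -0.4]
width: 0.0857
gripper_force: 0.0
```

Emit:
carry_out(
  delta_pos=[
    [0,0,-0.1],
    [0,0,-0.2],
    [0,0,-0.29],
    [0.414,0.106,-0.29],
    [0.414,0.106,-0.29],
    [0.414,0.106,-0.29],
    [0.414,0.106,-0.29],
    [0.414,0.106,-0.29],
  ],
  turn=[
    [0,0,0],
    [0,0,0],
    [0,0,0],
    [0,0,0],
    [0,0,0],
    [0,0,0],
    [0,0,0],
    [0,0,0],
  ],
  claw=[-1,-1,-1,-1,-1,-1,-1,-1],
)

```text
clock: 7.4
position: [0.6215, -0.2133, 0.148]
ee_rot: [0.0, 0.984, 0.178, 0.001]
contact_force: [-1.6, 0.4, -1.0]
width: 0.0854
gripper_force: 0.0
```

```bash
python3 - <<'E'
from h import *
for q in ['housing_red','housing_yellow']: print(q,[(round(r['score'],2),np.round(r['point'],3)) for c in('top','scene') if manip.get_image(c) for r in manip.place_of(c,q)[:1]])
go((.619,-.2143,.10),(.619,-.2143,.032))
E
```

```text
housing_red [(0.89, array([ 0.618, -0.214,  0.011])), (0.87, array([ 0.618, -0.218,  0.008]))]
housing_yellow [(0.75, array([ 0.452, -0.234,  0.012])), (0.58, array([ 0.446, -0.234,  0.008]))]
t 7.8 pos [ 0.6175 -0.2141  0.1493] xax [ 0.938  0.348 -0.   ] zax [-0. -0. -1.]
(0.619, -0.2143, 0.1) [0.003 0.002 0.123]
(0.619, -0.2143, 0.032) [0.003 0.002 0.293]
```

Emit:
carry_out(
  delta_pos=[
    [0.003,0.002,0.12],
    [0.003,0.002,0.22],
    [0.003,0.002,0.293],
    [0.003,0.002,0.293],
    [0.003,0.002,0.293],
    [0.003,0.002,0.293],
    [0.003,0.002,0.293],
    [0.003,0.002,0.293],
    [0.003,0.002,0.293],
    [0.003,0.002,0.293],
    [0.003,0.002,0.293],
  ],
  turn=[
    [0,0,0],
    [0,0,0],
    [0,0,0],
    [0,0,0],
    [0,0,0],
    [0,0,0],
    [0,0,0],
    [0,0,0],
    [0,0,0],
    [0,0,0],
    [0,0,0],
  ],
  claw=[-1,-1,-1,-1,1,1,1,1,1,1,1],
)

```text
clock: 8.9
position: [0.6212, -0.2148, 0.0342]
ee_rot: [0.001, 0.984, 0.177, 0.002]
contact_force: [-1.1, 0.4, 6.3]
width: 0.0392
gripper_force: 40.8
```

```bash
python3 - <<'E'
from h import *
s=manip.get_state(); print(s['width'],s['contact_force'],s['gripper_force'])
go((.452,-.028,.149),(.452,-.028,.034))
E
```

```text
0.039167633933834066 [-1.1465879   0.38473417  6.33767209] 40.81616163253784
t 8.9 pos [ 0.6212 -0.2148  0.0342] xax [0.937 0.348 0.003] zax [ 0.004 -0.002 -1.   ]
(0.452, -0.028, 0.149) [-0.233 -0.584 -0.29 ]
(0.452, -0.028, 0.034) [-0.234 -0.585 -0.002]
```

Emit:
carry_out(
  delta_pos=[
    [0,0,-0.12],
    [0,0,-0.24],
    [0,0,-0.29],
    [-0.23,-0.582,-0.29],
    [-0.23,-0.582,-0.29],
    [-0.23,-0.582,-0.29],
    [-0.23,-0.582,-0.29],
    [-0.23,-0.582,-0.29],
    [-0.23,-0.582,-0.29],
    [-0.23,-0.582,-0.29],
    [-0.23,-0.582,-0.18],
    [-0.23,-0.582,-0.1],
  ],
  turn=[
    [0,0,0],
    [0,0,0],
    [0,0,0],
    [0,0,0],
    [0,0,0],
    [0,0,0],
    [0,0,0],
    [0,0,0],
    [0,0,0],
    [0,0,0],
    [0,0,0],
    [0,0,0],
  ],
  claw=[1,1,1,1,1,1,1,1,1,1,1,1],
)

```text
clock: 10.1
position: [0.4547, -0.0291, 0.0715]
ee_rot: [0.001, 0.984, 0.177, 0.002]
contact_force: [-0.0, 1.0, -1.7]
width: 0.0391
gripper_force: 41.2
```

Emit:
carry_out(
  delta_pos=[
    [0,0,0.04],
    [0,0,0.08],
    [0,0,0.095],
    [0,0,0.095],
    [0,0,0.095],
  ],
  turn=[
    [0,0,0],
    [0,0,0],
    [0,0,0],
    [0,0,0],
    [0,0,0],
  ],
  claw=[1,1,1,1,1],
)

```text
clock: 10.6
position: [0.4541, -0.0289, 0.0341]
ee_rot: [0.0, 0.984, 0.177, 0.001]
contact_force: [0.4, 0.5, -1.5]
width: 0.0395
gripper_force: 42.0
```

```bash
python3 - <<'E'
from h import *
d=manip.get_image('wrist'); cv2.imwrite('pics/w4.png',d['image'][:,:,::-1])
go((.452,-.028,.034))
E
```

```text
t 10.65 pos [ 0.4538 -0.0287  0.0341] xax [0.938 0.348 0.001] zax [ 0.002 -0.001 -1.   ]
(0.452, -0.028, 0.034) [-0.004 -0.003  0.   ]
```

View pics/w4.png

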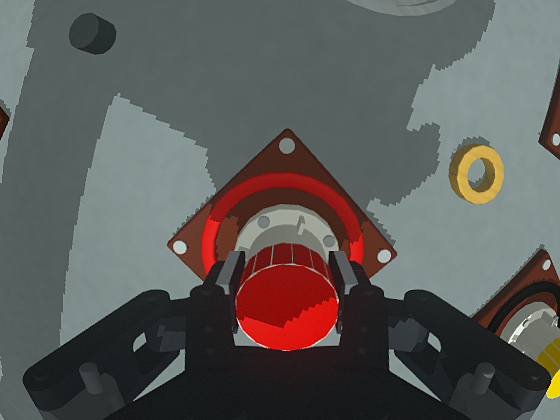

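Red's flange is centred inside the red rim at (290,235). Releasing and moving to green.

Emit:
carry_out(
  delta_pos=[
    [0,0,0.003],
    [0,0,0.003],
    [0,0,0.003],
    [0,0,0.003],
    [0,0,0.003],
    [0,0,0.003],
    [0,0,0.003],
  ],
  turn=[
    [0,0,0],
    [0,0,0],
    [0,0,0],
    [0,0,0],
    [0,0,0],
    [0,0,0],
    [0,0,0],
  ],
  claw=[1,1,-1,-1,-1,-1,-1],
)

```text
clock: 11.35
position: [0.4524, -0.0279, 0.0324]
ee_rot: [0.0, 0.984, 0.177, -0.0]
contact_force: [0.6, 0.1, -0.7]
width: 0.0856
gripper_force: 0.0
```

Emit:
carry_out(
  delta_pos=[
    [0,0,-0.1],
    [0,0,-0.2],
    [0,0,-0.29],
    [0.208,-0.65,-0.29],
    [0.208,-0.65,-0.29],
    [0.208,-0.65,-0.29],
    [0.208,-0.65,-0.29],
    [0.208,-0.65,-0.29],
    [0.208,-0.65,-0.29],
    [0.208,-0.65,-0.29],
    [0.208,-0.65,-0.29],
  ],
  turn=[
    [0,0,0],
    [0,0,0],
    [0,0,0],
    [0,0,0],
    [0,0,0],
    [0,0,0],
    [0,0,0],
    [0,0,0],
    [0,0,0],
    [0,0,0],
    [0,0,0],
  ],
  claw=[-1,-1,-1,-1,-1,-1,-1,-1,-1,-1,-1],
)

```text
clock: 12.45
position: [0.4394, 0.2446, 0.1481]
ee_rot: [0.001, 0.984, 0.178, -0.0]
contact_force: [0.9, -0.4, -0.8]
width: 0.0856
gripper_force: 0.0
```

```bash
python3 - <<'E'
from h import *
s=manip.get_state(); print(np.round(s['qpos'],2))
d=manip.get_image('wrist'); d=manip.get_image('scene')
for c in('wrist','scene'): print([(q,round(r['score'],2),np.round(r['point'],3)) for q in('housing_green','housing_red') for r in manip.place_of(c,q)[:1]])
go((.4405,.2445,.10),(.4405,.2445,.032))
E
```

```text
[ 0.37  0.23  1.79 -0.    1.12  1.58]
[('housing_green', 0.85, array([0.439, 0.251, 0.008])), ('housing_red', 0.97, array([ 0.453, -0.026,  0.012]))]
[('housing_green', 0.72, array([0.441, 0.245, 0.012])), ('housing_red', 0.76, array([ 0.448, -0.028,  0.011]))]
t 12.75 pos [0.4401 0.2436 0.1485] xax [ 0.938  0.347 -0.   ] zax [ 0. -0. -1.]
(0.4405, 0.2445, 0.1) [ 0.002 -0.002  0.121]
(0.4405, 0.2445, 0.032) [ 0.002 -0.002  0.291]
```

Emit:
carry_out(
  delta_pos=[
    [0.002,-0.002,0.12],
    [0.002,-0.002,0.22],
    [0.002,-0.002,0.291],
    [0.002,-0.002,0.291],
    [0.002,-0.002,0.291],
    [0.002,-0.002,0.291],
    [0.002,-0.002,0.291],
    [0.002,-0.002,0.291],
    [0.002,-0.002,0.291],
    [0.002,-0.002,0.291],
    [0.002,-0.002,0.291],
  ],
  turn=[
    [0,0,0],
    [0,0,0],
    [0,0,0],
    [0,0,0],
    [0,0,0],
    [0,0,0],
    [0,0,0],
    [0,0,0],
    [0,0,0],
    [0,0,0],
    [0,0,0],
  ],
  claw=[-1,-1,-1,-1,1,1,1,1,1,1,1],
)

```text
clock: 13.85
position: [0.4418, 0.2463, 0.0339]
ee_rot: [-0.0, 0.984, 0.177, 0.002]
contact_force: [-0.7, -1.2, 6.3]
width: 0.0393
gripper_force: 40.3
```

Emit:
carry_out(
  delta_pos=[
    [0,0,-0.12],
    [0,0,-0.24],
    [0,0,-0.29],
    [0.015,0.62,-0.29],
    [0.015,0.62,-0.29],
    [0.015,0.62,-0.29],
    [0.015,0.62,-0.29],
    [0.015,0.62,-0.29],
    [0.015,0.62,-0.29],
  ],
  turn=[
    [0,0,0],
    [0,0,0],
    [0,0,0],
    [0,0,0],
    [0,0,0],
    [0,0,0],
    [0,0,0],
    [0,0,0],
    [0,0,0],
  ],
  claw=[1,1,1,1,1,1,1,1,1],
)

```text
clock: 14.75
position: [0.5353, 0.0096, 0.1487]
ee_rot: [0.002, 0.985, 0.174, 0.002]
contact_force: [0.6, 1.7, -1.8]
width: 0.039
gripper_force: 41.8
```

```bash
python3 - <<'E'
from h import *
go((.6235,-.214,.149),(.6235,-.214,.034))
E
```

```text
t 14.75 pos [0.5353 0.0096 0.1487] xax [0.939 0.343 0.002] zax [ 0.004 -0.004 -1.   ]
(0.6235, -0.214, 0.149) [0.015 0.601 0.002]
(0.6235, -0.214, 0.034) [0.014 0.599 0.29 ]
```

Emit:
carry_out(
  delta_pos=[
    [0.015,0.613,0],
    [0.015,0.613,0],
    [0.015,0.613,0],
    [0.015,0.613,0],
    [0.015,0.613,0],
    [0.015,0.613,0],
    [0.015,0.613,0],
    [0.015,0.613,0.11],
    [0.015,0.613,0.2],
    [0.015,0.613,0.265],
    [0.015,0.613,0.286],
    [0.015,0.613,0.286],
  ],
  turn=[
    [0,0,0],
    [0,0,0],
    [0,0,0],
    [0,0,0],
    [0,0,0],
    [0,0,0],
    [0,0,0],
    [0,0,0],
    [0,0,0],
    [0,0,0],
    [0,0,0],
    [0,0,0],
  ],
  claw=[1,1,1,1,1,1,1,1,1,1,1,1],
)

```text
clock: 15.95
position: [0.6224, -0.21, 0.0345]
ee_rot: [-0.001, 0.984, 0.178, -0.001]
contact_force: [1.3, 0.1, -2.2]
width: 0.0394
gripper_force: 42.3
```

```bash
python3 - <<'E'
from h import *
d=manip.get_image('wrist'); cv2.imwrite('pics/w5.png',d['image'][:,:,::-1])
go((.6235,-.214,.034))
E
```

```text
t 16.0 pos [ 0.6232 -0.2105  0.0347] xax [0.937 0.35  0.   ] zax [ 0.  0. -1.]
(0.6235, -0.214, 0.034) [-0.002  0.009  0.002]
```

View pics/w5.png

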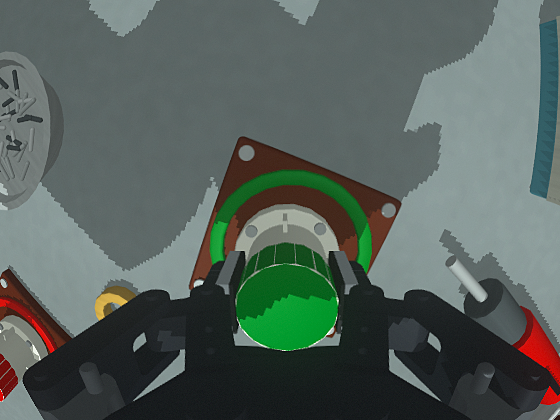

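Green's flange is inside the green rim, about 3 mm short in y. I'll nudge, lower, release and head for blue.

Emit:
carry_out(
  delta_pos=[
    [0,0.005,0],
    [0,0.005,0.003],
    [0,0.005,0.003],
    [0,0.005,0.003],
    [0,0.005,0.003],
    [0,0.005,0.003],
    [0,0.005,0.003],
    [0,0.005,0.003],
  ],
  turn=[
    [0,0,0],
    [0,0,0],
    [0,0,0],
    [0,0,0],
    [0,0,0],
    [0,0,0],
    [0,0,0],
    [0,0,0],
  ],
  claw=[1,1,1,-1,-1,-1,-1,-1],
)

```text
clock: 16.8
position: [0.624, -0.2144, 0.0323]
ee_rot: [0.0, 0.984, 0.177, -0.0]
contact_force: [0.8, 0.5, -0.3]
width: 0.085
gripper_force: 0.0
```

Emit:
carry_out(
  delta_pos=[
    [0,0,-0.1],
    [0,0,-0.2],
    [0,0,-0.29],
    [0.2,-0.55,-0.29],
    [0.2,-0.55,-0.29],
    [0.2,-0.55,-0.29],
    [0.2,-0.55,-0.29],
    [0.2,-0.55,-0.29],
  ],
  turn=[
    [0,0,0],
    [0,0,0],
    [0,0,0],
    [0,0,0],
    [0,0,0],
    [0,0,0],
    [0,0,0],
    [0,0,0],
  ],
  claw=[-1,-1,-1,-1,-1,-1,-1,-1],
)

```text
clock: 17.6
position: [0.6219, 0.023, 0.1486]
ee_rot: [-0.0, 0.984, 0.178, 0.0]
contact_force: [-0.2, -0.4, 0.6]
width: 0.0853
gripper_force: 0.0
```

Emit:
carry_out(
  delta_pos=[
    [0.22,-0.53,0],
    [0.22,-0.53,0],
    [0.22,-0.53,0],
    [0.22,-0.53,0],
    [0.22,-0.53,0],
    [0.22,-0.53,0],
    [0.22,-0.53,0],
  ],
  turn=[
    [0,0,0],
    [0,0,0],
    [0,0,0],
    [0,0,0],
    [0,0,0],
    [0,0,0],
    [0,0,0],
  ],
  claw=[-1,-1,-1,-1,-1,-1,-1],
)

```text
clock: 18.3
position: [0.6308, 0.2495, 0.1481]
ee_rot: [0.001, 0.984, 0.178, -0.0]
contact_force: [-0.5, -0.2, 0.3]
width: 0.0853
gripper_force: 0.0
```

```bash
python3 - <<'E'
from h import *
caps_rings(); manip.get_image('scene')
for c in('scene','top'): print([(q,round(r['score'],2),np.round(r['point'],3)) for q in('housing_green','housing_blue') for r in manip.place_of(c,q)[:1]])
go((.6313,.2505,.10),(.6313,.2505,.032))
E
```

```text
red cap [452.7 -30.8  19.9] 70.5 ring [542.7  10.2 308.7] 12.1
yellow cap [ 448.1 -234.6   20.7] 70.2 ring [584.2  93.5 210.3] 14.8
green cap [ 623.9 -216.1   20.2] 70.4 ring [ 622.4 -213.4   44.8] 15.0
blue cap [631.8 250.4  20.5] 70.2 ring [443.4 245.2  45.7] 14.9
[('housing_green', 0.74, array([ 0.623, -0.216,  0.008]))]
[('housing_green', 0.63, array([ 0.625, -0.217,  0.011])), ('housing_blue', 0.87, array([0.631, 0.255, 0.009]))]
t 18.6 pos [0.6313 0.2478 0.1486] xax [ 0.938  0.347 -0.   ] zax [ 0. -0. -1.]
(0.6313, 0.2505, 0.1) [ 0.002 -0.006  0.122]
(0.6313, 0.2505, 0.032) [ 0.002 -0.006  0.292]
```

Emit:
carry_out(
  delta_pos=[
    [0.002,-0.006,0.12],
    [0.002,-0.006,0.22],
    [0.002,-0.006,0.291],
    [0.002,-0.006,0.291],
    [0.002,-0.006,0.291],
    [0.002,-0.006,0.291],
    [0.002,-0.006,0.291],
    [0.002,-0.006,0.291],
    [0.002,-0.006,0.291],
    [0.002,-0.006,0.291],
    [0.002,-0.006,0.291],
  ],
  turn=[
    [0,0,0],
    [0,0,0],
    [0,0,0],
    [0,0,0],
    [0,0,0],
    [0,0,0],
    [0,0,0],
    [0,0,0],
    [0,0,0],
    [0,0,0],
    [0,0,0],
  ],
  claw=[-1,-1,-1,-1,1,1,1,1,1,1,1],
)

```text
clock: 19.7
position: [0.6326, 0.2522, 0.0346]
ee_rot: [-0.0, 0.984, 0.177, 0.002]
contact_force: [-0.2, -0.1, 6.4]
width: 0.039
gripper_force: 40.8
```

Emit:
carry_out(
  delta_pos=[
    [0,0,-0.12],
    [0,0,-0.24],
    [0,0,-0.29],
    [-0.446,-0.151,-0.29],
    [-0.446,-0.151,-0.29],
    [-0.446,-0.151,-0.29],
    [-0.446,-0.151,-0.29],
    [-0.446,-0.151,-0.29],
    [-0.446,-0.151,-0.29],
    [-0.446,-0.151,-0.18],
    [-0.446,-0.151,-0.1],
  ],
  turn=[
    [0,0,0],
    [0,0,0],
    [0,0,0],
    [0,0,0],
    [0,0,0],
    [0,0,0],
    [0,0,0],
    [0,0,0],
    [0,0,0],
    [0,0,0],
    [0,0,0],
  ],
  claw=[1,1,1,1,1,1,1,1,1,1,1],
)

```text
clock: 20.8
position: [0.4451, 0.2467, 0.0718]
ee_rot: [-0.0, 0.984, 0.177, 0.002]
contact_force: [-0.4, 0.3, -2.1]
width: 0.0388
gripper_force: 41.1
```

Emit:
carry_out(
  delta_pos=[
    [0,0,0.04],
    [0,0,0.08],
    [0,0,0.095],
    [0,0,0.095],
    [0,0,0.095],
  ],
  turn=[
    [0,0,0],
    [0,0,0],
    [0,0,0],
    [0,0,0],
    [0,0,0],
  ],
  claw=[1,1,1,1,1],
)

```text
clock: 21.3
position: [0.4448, 0.2465, 0.0346]
ee_rot: [-0.0, 0.984, 0.177, 0.001]
contact_force: [1.0, -0.9, 0.8]
width: 0.039
gripper_force: 41.3
```

```bash
python3 - <<'E'
from h import *
d=manip.get_image('wrist'); cv2.imwrite('pics/w6.png',d['image'][:,:,::-1])
go((.443,.245,.034))
E
```

```text
t 21.35 pos [0.4448 0.2465 0.0346] xax [0.937 0.348 0.003] zax [ 0.003  0.001 -1.   ]
(0.443, 0.245, 0.034) [-0.006  0.002  0.001]
```

View pics/w6.png

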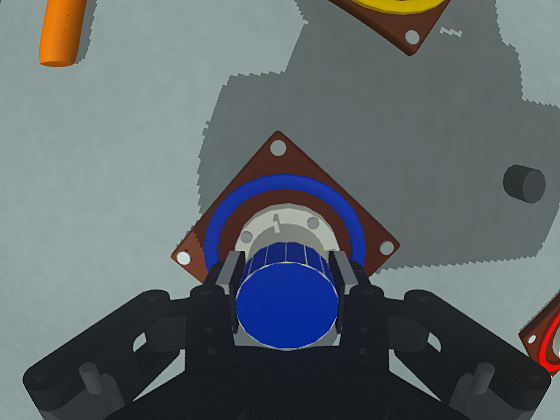

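Blue is seated inside the blue rim, flange centred at (285,235). Releasing, then fetching yellow from the black nest.

Emit:
carry_out(
  delta_pos=[
    [0,0,0.003],
    [0,0,0.003],
    [0,0,0.003],
    [0,0,0.003],
    [0,0,0.003],
    [0,0,0.003],
    [0,0,0.003],
  ],
  turn=[
    [0,0,0],
    [0,0,0],
    [0,0,0],
    [0,0,0],
    [0,0,0],
    [0,0,0],
    [0,0,0],
  ],
  claw=[1,1,-1,-1,-1,-1,-1],
)

```text
clock: 22.05
position: [0.4427, 0.2462, 0.0327]
ee_rot: [0.0, 0.984, 0.177, -0.0]
contact_force: [-0.5, 0.1, -0.2]
width: 0.0855
gripper_force: 0.0
```

Emit:
carry_out(
  delta_pos=[
    [0,0,-0.1],
    [0,0,-0.2],
    [0,0,-0.29],
    [-0.2,0.56,-0.29],
    [-0.2,0.56,-0.29],
    [-0.2,0.56,-0.29],
    [-0.2,0.56,-0.29],
    [-0.2,0.56,-0.29],
  ],
  turn=[
    [0,0,0],
    [0,0,0],
    [0,0,0],
    [0,0,0],
    [0,0,0],
    [0,0,0],
    [0,0,0],
    [0,0,0],
  ],
  claw=[-1,-1,-1,-1,-1,-1,-1,-1],
)

```text
clock: 22.85
position: [0.4454, 0.006, 0.149]
ee_rot: [0.0, 0.984, 0.177, 0.0]
contact_force: [1.0, 0.7, -0.2]
width: 0.0853
gripper_force: 0.0
```

Emit:
carry_out(
  delta_pos=[
    [-0.203,0.566,0],
    [-0.203,0.566,0],
    [-0.203,0.566,0],
    [-0.203,0.566,0],
    [-0.203,0.566,0],
    [-0.203,0.566,0],
    [-0.203,0.566,0],
  ],
  turn=[
    [0,0,0],
    [0,0,0],
    [0,0,0],
    [0,0,0],
    [0,0,0],
    [0,0,0],
    [0,0,0],
  ],
  claw=[-1,-1,-1,-1,-1,-1,-1],
)

```text
clock: 23.55
position: [0.4481, -0.2326, 0.1485]
ee_rot: [-0.001, 0.984, 0.176, -0.0]
contact_force: [0.9, 0.9, -0.3]
width: 0.0853
gripper_force: 0.0
```

```bash
python3 - <<'E'
from h import *
caps_rings(); d=manip.get_image('top')
print([(q,round(r['score'],2),np.round(r['point'],3)) for q in('housing_yellow','housing_blue') for r in manip.place_of('top',q)[:1]])
go((.4485,-.2330,.10),(.4485,-.2330,.032))
E
```

```text
red cap [452.4 -31.   19.9] 70.4 ring [517.2  13.1 298.3] 11.6
yellow cap [ 461.6 -225.3   11.6] 70.9 ring [628.3 254.1  46.1] 14.9
green cap [ 623.7 -216.3   19.8] 70.4 ring [ 622.9 -213.9   44.8] 15.0
blue cap [444.1 243.8  20.7] 70.4 ring [442.9 245.3  45.5] 14.9
[('housing_yellow', 0.6, array([ 0.45 , -0.234,  0.012])), ('housing_blue', 0.77, array([0.445, 0.243, 0.01 ]))]
t 23.75 pos [ 0.4484 -0.2306  0.1488] xax [ 0.937  0.35  -0.   ] zax [-0.     0.001 -1.   ]
(0.4485, -0.233, 0.1) [-0.002  0.006  0.122]
(0.4485, -0.233, 0.032) [-0.002  0.006  0.292]
```

Emit:
carry_out(
  delta_pos=[
    [-0.002,0.006,0.12],
    [-0.002,0.006,0.22],
    [-0.002,0.006,0.292],
    [-0.002,0.006,0.292],
    [-0.002,0.006,0.292],
    [-0.002,0.006,0.292],
    [-0.002,0.006,0.292],
    [-0.002,0.006,0.292],
    [-0.002,0.006,0.292],
    [-0.002,0.006,0.292],
    [-0.002,0.006,0.292],
  ],
  turn=[
    [0,0,0],
    [0,0,0],
    [0,0,0],
    [0,0,0],
    [0,0,0],
    [0,0,0],
    [0,0,0],
    [0,0,0],
    [0,0,0],
    [0,0,0],
    [0,0,0],
  ],
  claw=[-1,-1,-1,-1,1,1,1,1,1,1,1],
)

```text
clock: 24.85
position: [0.4497, -0.235, 0.034]
ee_rot: [0.001, 0.984, 0.177, 0.001]
contact_force: [0.0, 1.9, 6.9]
width: 0.0392
gripper_force: 40.0
```

Emit:
carry_out(
  delta_pos=[
    [0,0,-0.12],
    [0,0,-0.24],
    [0,0,-0.29],
    [0.422,-0.491,-0.29],
    [0.422,-0.491,-0.29],
    [0.422,-0.491,-0.29],
    [0.422,-0.491,-0.29],
    [0.422,-0.491,-0.29],
    [0.422,-0.491,-0.29],
    [0.422,-0.491,-0.29],
  ],
  turn=[
    [0,0,0],
    [0,0,0],
    [0,0,0],
    [0,0,0],
    [0,0,0],
    [0,0,0],
    [0,0,0],
    [0,0,0],
    [0,0,0],
    [0,0,0],
  ],
  claw=[1,1,1,1,1,1,1,1,1,1],
)

```text
clock: 25.85
position: [0.5387, 0.0097, 0.1484]
ee_rot: [0.0, 0.984, 0.179, 0.0]
contact_force: [-0.1, -0.5, -1.2]
width: 0.0393
gripper_force: 41.7
```

Emit:
carry_out(
  delta_pos=[
    [0.422,-0.491,0],
    [0.422,-0.491,0],
    [0.422,-0.491,0],
    [0.422,-0.491,0],
    [0.422,-0.491,0],
    [0.422,-0.491,0],
    [0.422,-0.491,0],
    [0.422,-0.491,0.1],
    [0.422,-0.491,0.18],
    [0.422,-0.491,0.2],
    [0.422,-0.491,0.2],
  ],
  turn=[
    [0,0,0],
    [0,0,0],
    [0,0,0],
    [0,0,0],
    [0,0,0],
    [0,0,0],
    [0,0,0],
    [0,0,0],
    [0,0,0],
    [0,0,0],
    [0,0,0],
  ],
  claw=[1,1,1,1,1,1,1,1,1,1,1],
)

```text
clock: 26.95
position: [0.6271, 0.2484, 0.0669]
ee_rot: [0.001, 0.984, 0.176, -0.002]
contact_force: [0.6, 0.7, -1.9]
width: 0.0388
gripper_force: 41.8
```

```bash
python3 - <<'E'
from h import *
go((.628,.2535,.035))
E
```

```text
t 26.95 pos [0.6271 0.2484 0.0669] xax [ 0.938  0.346 -0.004] zax [-0.004 -0.002 -1.   ]
(0.628, 0.2535, 0.035) [ 0.007 -0.011  0.08 ]
```

Emit:
carry_out(
  delta_pos=[
    [0,0,0.04],
    [0,0,0.07],
    [0,0,0.083],
    [0,0,0.083],
    [0,0,0.083],
  ],
  turn=[
    [0,0,0],
    [0,0,0],
    [0,0,0],
    [0,0,0],
    [0,0,0],
  ],
  claw=[1,1,1,1,1],
)

```text
clock: 27.45
position: [0.6287, 0.2511, 0.0356]
ee_rot: [0.0, 0.984, 0.177, 0.001]
contact_force: [-1.0, -0.3, -1.7]
width: 0.0389
gripper_force: 41.8
```

```bash
python3 - <<'E'
from h import *
d=manip.get_image('wrist'); cv2.imwrite('pics/w7.png',d['image'][:,:,::-1])
go((.628,.2535,.034))
E
```

```text
t 27.5 pos [0.6289 0.2513 0.0357] xax [0.937 0.348 0.001] zax [ 0.001  0.    -1.   ]
(0.628, 0.2535, 0.034) [-0.    -0.006  0.004]
```

View pics/w7.png

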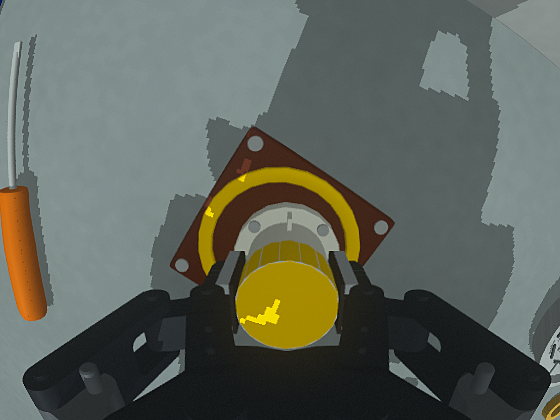

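Yellow's flange (290,235) is inside the yellow rim but about 4 mm to the right of centre. I'll nudge it, lower, release and withdraw.

Emit:
carry_out(
  delta_pos=[
    [0,-0.008,0],
    [0,-0.008,0.004],
    [0,-0.008,0.005],
    [0,-0.008,0.005],
    [0,-0.008,0.005],
    [0,-0.008,0.005],
    [0,-0.008,0.005],
    [0,-0.008,0.005],
    [0,-0.008,0.005],
  ],
  turn=[
    [0,0,0],
    [0,0,0],
    [0,0,0],
    [0,0,0],
    [0,0,0],
    [0,0,0],
    [0,0,0],
    [0,0,0],
    [0,0,0],
  ],
  claw=[1,1,1,1,-1,-1,-1,-1,-1],
)

```text
clock: 28.4
position: [0.6271, 0.254, 0.0326]
ee_rot: [0.0, 0.984, 0.177, -0.0]
contact_force: [-0.2, 0.5, -0.3]
width: 0.0854
gripper_force: 0.0
```

Emit:
carry_out(
  delta_pos=[
    [0,0,-0.1],
    [0,0,-0.2],
    [0,0,-0.35],
    [0,0,-0.4],
    [-0.4,0.2,-0.4],
    [-0.4,0.2,-0.4],
    [-0.4,0.2,-0.4],
    [-0.4,0.2,-0.4],
    [-0.4,0.2,-0.4],
    [-0.4,0.2,-0.4],
  ],
  turn=[
    [0,0,0],
    [0,0,0],
    [0,0,0],
    [0,0,0],
    [0,0,0],
    [0,0,0],
    [0,0,0],
    [0,0,0],
    [0,0,0],
    [0,0,0],
  ],
  claw=[-1,-1,-1,-1,-1,-1,-1,-1,-1,-1],
)

```text
clock: 29.4
position: [0.5054, 0.1233, 0.1934]
ee_rot: [-0.0, 0.984, 0.176, 0.001]
contact_force: [-0.1, -0.2, -0.3]
width: 0.0853
gripper_force: 0.0
```

```bash
python3 - <<'E'
from h import *
caps_rings(); d=manip.get_image('top'); cv2.imwrite('pics/top9.png',d['image'][:,:,::-1]); print(np.round(manip.place_of('top','screw_bowl')[0]['point'],3))
d=manip.get_image('scene'); cv2.imwrite('pics/scene9.png',d['image'][:,:,::-1])
s=manip.get_state();print(s['clock'],s['position'],s['contact_force'])
E
```

```text
red cap [452.4 -30.9  19.9] 70.5 ring [519.9   9.8 303. ] 11.6
yellow cap - ring -
green cap [ 624.3 -215.8   20. ] 70.4 ring [ 622.8 -213.6   44.8] 14.9
blue cap [443.9 243.6  20.2] 70.2 ring [442.9 245.1  45.5] 14.9
[ 0.63  -0.015  0.002]
29.6 [0.50608496 0.12415335 0.19275774] [ 0.03378244  0.29287436 -1.23475522]
```

View pics/top9.png

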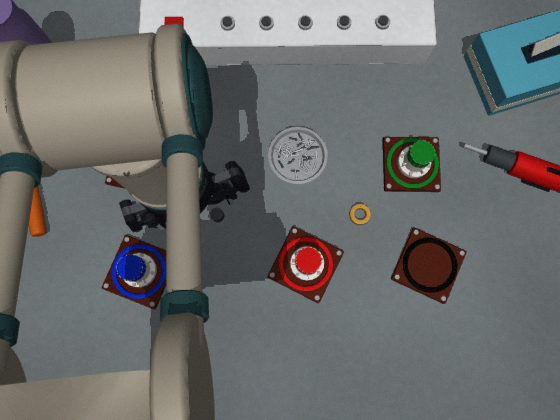

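View pics/scene9.png

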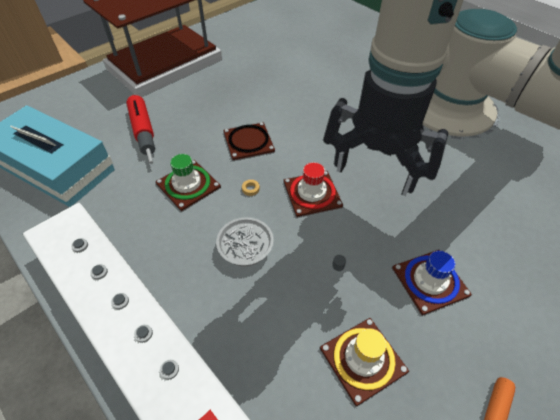

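The final pictures show every cap matching its ring: green (187,180), red (313,188), blue (437,275) and yellow (367,355) in the scene view. The black nest is empty at (248,140) and the bowl is unmoved. Yellow was hidden in the top view, so I'll check its height from the scene camera before handing in.

```bash
python3 - <<'E'
from h import *
im,p,ok=cloud('scene'); k=ok&(abs(p[...,0]-.628)<.05)&(abs(p[...,1]-.2535)<.05)&(p[...,2]>.066)
print(mid(p[k])); s=manip.get_state(); print(np.abs(s['qd']).max())
m=mid(p[k])
if 67<m[1]<73 and m[0][2]<25: print(manip.sign_off())
E
```

```text
(array([627.7, 254.8,  20.7]), np.float64(69.9))
0.0052122772503888784
the job is handed in; nothing more can be done
None
```

The job is handed in: all four housings stand upright and fully down in the nests of their own cap colour, the black nest is empty, the bowl is unmoved, and it took about 30 s of the 128 s allowed.

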